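# Re-set a mitre guide by one index hole

### The arm

A 7-joint arm with a two-finger parallel gripper is mounted at the origin on a cart in front of the work surface, level with it; the furniture and walls round the work are solid. World frame = base frame: x ahead of the robot, y to its left, z up, the work surface at z = 0. Lengths are in m, angles in rad, forces in N, time in s.
With the tool pointing down it reaches from about 0.375 to 0.925 m from the base axis. Payload 3.1 kg.
Tool frame: the origin (TCP) lies on the centre line of the jaws, within the pads' length; the fingertips stand 19 mm ahead of it and the grasp point (between the pads) is the TCP; z points along the fingers, y is the line along which they close (so a half turn about z gives the same grasp; the last joint's range is limited). The gripper opens to 85 mm and grips with 20 to 120 N. Pads are 22 mm wide; open, the fingers measure 114 mm over their backs; the gripper's body (76 mm by 85 mm) begins 54 mm behind the grasp point. The pads swing forward as they close: fully open they stand 13 mm farther back than shut.
Start: joints at [-1.436, 0.383, 0.044, 1.598, -0.018, 1.161, -0.05], TCP at [0.15, 0.632, 0.25] pointing down, gripper open.
Joint ranges: [-2.61, 2.61], [-0.41, 2.15], [-1.48, 1.57], [0, 2.5], [-1.57, 4.71], [0.05, 1.97], [-2.85, 2.85]. Speed limits (rad/s): [2.79, 2.79, 3.14, 3.14, 3.14, 3.14, 3.14].

### API

Orientations are given as a rotation vector (axis times angle).
In Python, from station import ctrl gives the robot as it stands. The module is installed in compiled form; this text tells all that it offers.
- The arm moves only by the tool apply_moves, never from a script. Its argument "plan" is a list of rows, each a list of 4 numbers: the shift along the tool's x, y, z in m, then the turn about the tool's z in degrees. A call has 1 to 5 rows; each row is the pose to reach, as a shift and turn from the pose commanded when the call began, along the tool's axes at that moment; what a row does not reach only later rows make up. A row lasts 1/8 s, in which the tool goes at most 62.5 mm and 10.7 degrees, less where a joint would pass 70% of its speed; a pose out of reach is approached as far as the arm can. A call with a gripper value outside its range is refused whole. "claw" is the finger opening in m, from 0 to 0.0854, set as the call begins (left out, the last holds). The fingers move at their own pace and stop on an object; "squeeze" is the grip in N (left out, the last holds). Time passes only in rows, so rows that repeat a pose let the fingers close. It gives the time, the measured TCP pose, the force, the opening and the grip force at its end, in the units of the state.
- ctrl.state(): the state, without advancing time (a new reading comes with each control period).
- ctrl.grab_frame(name): name is "scene" or "top"; returns a dict with "img" (400x640x3 uint8, red, green, blue), "z_map" (400x640 float32, m along the optical axis (not along the pixel's ray), 0 where there is no reading), "vertical_fov" (degrees; the focal length in pixels is half the picture's height over the tangent of half this angle, whatever the lens; pixels are square), "cx", "cy" (the principal point, pixels), "rvec" (rotation vector, rad) and "tvec" (3), from world to camera coordinates, as OpenCV has them. Camera axes: x right, y down, z forward; pixel columns grow to the right and rows downward; lengths in m; the calibration is good to about 2 mm. A picture is of the moment at which its call begins.
- ctrl.close_job(): hands the job in; it is judged then, once.
Trained networks look in a picture, given as the dict that the camera call returned (one of the last four; its "shot" number tells which), for a name from the list of things; names that differ only in an ending like _2 or _b are one class to them, and where a whole thing is asked for, a point or a joint stands for the part that bears it (a point fixed in the world has none). Each returns a list of dicts, best first, with "p" (0 to 1); they miss things now and then, are a little off and sometimes report something else, mostly with a low value. They report only what shows in the picture. A call takes as long as a camera call.
- ctrl.boxes_of(name, picture): "extent" ([left, top, right, bottom] in pixels, round what is visible of it).
- ctrl.spot_point(name, picture): "location" ([column, row] in pixels: a listed point, or the origin of a listed thing).
The state is a dict: "clock": time; "q": joint angles; "dq": joint speeds; "joint_torque": joint torques, N m; "ee_pos": TCP position; "orientation": TCP orientation; "wrist_force": force on the tool from outside, world axes, zero at the start; "moment": the same for the moment, N m; "grip_width": opening from 0.0 (shut) to 1.0 (fully open); "gripper_force": force on a finger pad.
Only numpy, scipy, OpenCV 4.12 (cv2) and the standard library are available. Lean on these libraries where they do the work, as an engineer would, in place of code of your own. Each camera call takes 0.05 s, during which the arm holds its last target. There are 200 camera calls.

### The job

The blue swing arm of the mitre guide on the desk is locked by a spring pin with a big yellow pull ring. Hook the fingertips under the ring, without pinching it, raise the pin out of its hole, swing the arm one hole over to the hole beside the red dot, and let the pin drop fully home there. Then let go, and leave the spool, the glue jar and the eraser standing where they are.

Things in the scene. Friction and masses are not known exactly. Their poses are not given: they have to be found in the camera images.
- index_base: fixed aluminium base of the mitre guide, 16 mm thick. Origin: on the desk under the arm's pivot; its -x axis points from the pivot to the holes (roughly to the robot), z up. A cross plate (104 to 200 mm from the pivot along -x, 220 mm wide in y) has five 13 mm holes on a 150 mm radius round the pivot, 15 degrees (0.262 rad) apart, the middle one on -x; a neck 80 mm wide runs to the pivot.
- swing_arm (a joint): angle of the blue swing arm about the upright pivot, rad, counterclockwise from above positive (ring end then on the base's -y side); 0 = middle hole (start), +-0.262 = its neighbours, stops at +-0.60. With the pin out it turns easily (0.06 N m of friction) and stays where left. Bar 34 mm wide, top 30 mm above the desk; a steel strip along its +y side reaches 40 mm above the desk.
- index_pin (a joint): height of the spring pin on the arm, m: 0 = fully down in a hole, clear of the plate above 0.012, stop at 0.024. A spring pulls it down with 4 N when seated, 8 N at 0.020. Let down between holes it rests on the plate at about 0.012 and slides along with the arm until it drops into the next hole. 1.5 mm of play in the hole, nose rounded to 5 mm radius.
- pivot (a point): point on the pivot axis of the swing arm, on the base plate's top, 16 mm above the desk; axes as the base.
- pin_axis (a point): point on the pin's axis, 150 mm from the pivot axis, at the top of the round housing (22 mm diameter, 28 mm at its flange) when the pin is seated, 56 mm above the desk; it rises with the pin. Axes turn with the arm: x level, from the pin towards the pivot; z up.
- ring_center (a point): centre of the yellow pull ring (bar 6 mm thick, 60 mm clear inside), rigid on the pin's head and leaning 52 degrees from upright: its top leans towards the pivot, so fingers pointing along this point's +x and 52 degrees below level pass squarely through it. Seated, 94 mm above the desk, 26 mm from the pin's axis towards the pivot. Axes as pin_axis.
- ring_left (a point): middle of the ring's bar on its +y side, 33 mm from ring_center at the same height. Axes as pin_axis.
- ring_right (a point): middle of the ring's bar on its -y side, 33 mm from ring_center at the same height. Axes as pin_axis.
- ring_top (a point): middle of the bar at the highest point of the yellow ring, 52 mm from the pin's axis towards the pivot and 115 mm above the desk when seated; pushing up from below here raises the pin. Slanting fingers slip back through the ring as they rise, so reach 30 mm or more through it. Axes as pin_axis.
- red_dot: red button, 16 mm diameter, 3 mm high, fixed on the base plate beside the hole to be used, 32 mm from that hole's centre on the side away from the pivot (182 mm from the pivot axis). It lies beside one of the two holes next to the middle one. Origin: centre of its underside.
- white_dot: white button like the red one, beside the hole on the other side of the middle hole. Origin: centre of its underside.
- brown_spool: loose brown thread spool, 35 mm diameter, 44 mm high, standing beside the arm; to be left alone. Origin: centre of its underside.
- glue_jar: loose glue jar with a blue lid, 47 mm diameter, 70 mm high, standing beside the arm; to be left alone. Origin: centre of its underside.
- white_eraser: loose white eraser, 18 x 62 x 13 mm, lying in front of the base; to be left alone. Origin: centre of its underside.

How it is judged:
By the outcome, as a careful person would: the job done as asked, in the order asked, and still so for the second after the job is handed in, with the robot touching nothing.
It also fails if it takes over 45 s, if anything falls off the work surface, if the arm or the gripper's body presses on something with over 40 N, if the wrist force passes 120 N, or if a joint passes its speed limit or range.

## Working session

There is one attempt and no reset: what is moved stays moved. The work goes in short steps, Python scripts to look and compute and a tool call to move; the robot and the scene stay as the last step left them, time stands still between calls to the robot, and variables do not carry over. Pictures are saved under pics/ and viewed, at most 10 in all, crops included, and the job is handed in when it is done.

Besides the shell and the picture viewer there is one more tool, called after ">>>" by a JSON object that holds its "name" and its "arguments", one argument or row to a line. apply_moves: Moves the arm, as the interface text tells. Its arguments: {"type":"object","properties":{"plan":{"type":"array"},"claw":{"type":"number"},"squeeze":{"type":"number"}},"required":["plan"]}

```bash
mkdir -p pics; cat > h.py <<'E'
import numpy as np, cv2
from station import ctrl
from scipy.spatial.transform import Rotation as R
def cam(f):
    F=200/np.tan(np.radians(f["vertical_fov"])/2); return F,cv2.Rodrigues(np.array(f["rvec"],float))[0],np.array(f["tvec"],float).ravel()
def ray(f,px):
    F,r,t=cam(f); d=r.T@np.array([(px[0]-f["cx"])/F,(px[1]-f["cy"])/F,1.]); return -r.T@t,d
def at_z(f,px,z):
    o,d=ray(f,px); return o+d*(z-o[2])/d[2]
def depth(f,px):
    o,d=ray(f,px); return o+d*f["z_map"][int(round(px[1])),int(round(px[0]))]
def proj(f,p):
    F,r,t=cam(f); c=r@np.array(p)+t; return [f["cx"]+F*c[0]/c[2],f["cy"]+F*c[1]/c[2]]
def save(f,n): cv2.imwrite("pics/"+n,f["img"][:,:,::-1])
E
cat > a.py <<'E'
from h import *
Z=dict(index_base=0,pivot=.016,pin_axis=.056,ring_center=.094,ring_left=.094,ring_right=.094,ring_top=.115,red_dot=.016,white_dot=.016,brown_spool=0,glue_jar=0,white_eraser=0)
for c in("scene","top"):
    f=ctrl.grab_frame(c); save(f,c+"0.png"); print(c,"cam at",ray(f,(320,200))[0].round(3))
    for n,z in Z.items():
        for d in ctrl.spot_point(n,f)[:1]:
            print(n,round(d["p"],2),np.round(d["location"]),at_z(f,d["location"],z).round(3))
s=ctrl.state(); print(s["clock"],s["ee_pos"],s["orientation"],s["q"]); print(R.from_rotvec(s["orientation"]).as_matrix().round(3))
E
python3 a.py
```

```text
scene cam at [ 0.297 -0.783  0.583]
index_base 0.74 [356. 222.] [ 0.695 -0.134  0.   ]
pivot 0.76 [356. 213.] [ 0.699 -0.125  0.016]
pin_axis 0.76 [288. 224.] [ 0.539 -0.144  0.056]
ring_center 0.56 [306. 203.] [ 0.577 -0.145  0.094]
ring_left 0.74 [295. 196.] [ 0.567 -0.115  0.094]
ring_right 0.67 [310. 215.] [ 0.567 -0.184  0.094]
ring_top 0.79 [318. 193.] [ 0.598 -0.152  0.115]
red_dot 0.48 [296. 258.] [ 0.529 -0.198  0.016]
white_dot 0.4 [372. 257.] [ 0.656 -0.259  0.016]
brown_spool 0.69 [330. 202.] [ 0.68  -0.044  0.   ]
glue_jar 0.55 [369. 256.] [ 0.664 -0.239  0.   ]
white_eraser 0.67 [359. 221.] [ 0.701 -0.135  0.   ]
top cam at [ 0.52  -0.145  1.002]
index_base 0.67 [325. 179.] [ 0.69  -0.141  0.   ]
pivot 0.9 [324. 175.] [ 0.694 -0.137  0.016]
pin_axis 0.89 [328. 249.] [ 0.541 -0.147  0.056]
ring_center 0.7 [327. 235.] [ 0.567 -0.144  0.094]
ring_left 0.69 [313. 234.] [ 0.568 -0.119  0.094]
ring_right 0.67 [345. 230.] [ 0.577 -0.179  0.094]
ring_top 0.8 [328. 216.] [ 0.599 -0.146  0.115]
red_dot 0.74 [278. 184.] [ 0.676 -0.042  0.016]
white_dot 0.58 [307. 262.] [ 0.515 -0.104  0.016]
brown_spool 0.72 [282. 186.] [ 0.673 -0.048  0.   ]
glue_jar 0.55 [376. 197.] [ 0.652 -0.248  0.   ]
white_eraser 0.74 [339. 298.] [ 0.441 -0.171  0.   ]
1.3 [0.14992637 0.63250821 0.25030166] [-3.64646216e-01 -3.12034382e+00 -1.10675669e-04] [-1.43580886  0.38288502  0.04388304  1.5978504  -0.01788891  1.16117989
 -0.04984601]
[[-0.973  0.231 -0.   ]
 [ 0.231  0.973  0.   ]
 [ 0.     0.    -1.   ]]
```

View pictures.

```bash
python3 - <<'E'
import cv2,numpy as np
a=cv2.imread("pics/top0.png")[140:320,230:430]; b=cv2.imread("pics/scene0.png")[130:310,220:440]
cv2.imwrite("pics/topc.png",cv2.resize(a,None,fx=3.3,fy=3.3,interpolation=2)[:600]); cv2.imwrite("pics/scenec.png",cv2.resize(b,None,fx=3.3,fy=3.3,interpolation=2))
E
```

```text
(no output)
```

View pics/topc.png

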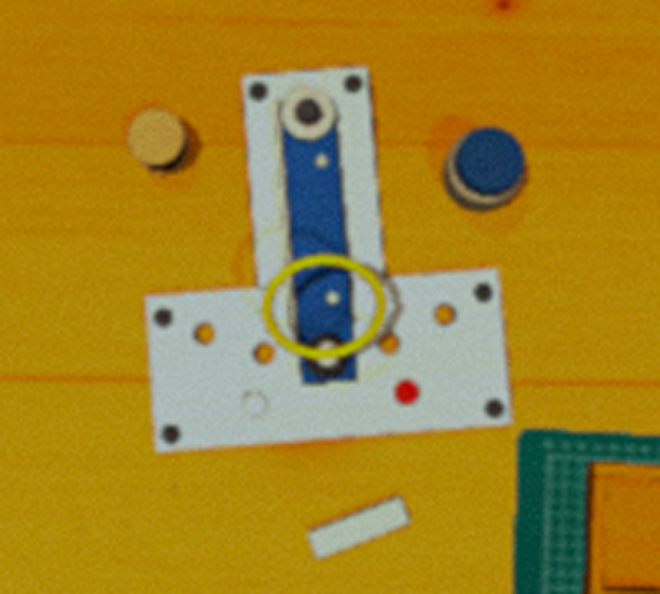

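View pics/scenec.png

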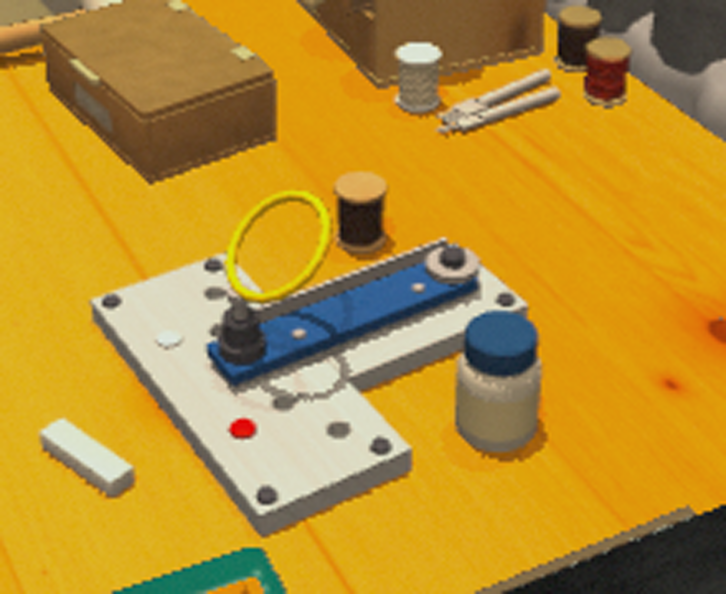

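View pics/scene0.png

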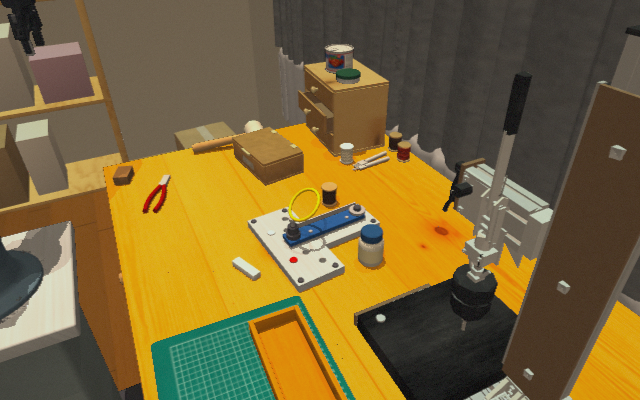

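Pictures: the red dot is on the −y side of the base (top image ≈ px 353,259), so the target is +0.262. The ring is centred near px (328,233), the spool at (278,182) and the jar at (378,190); these are clear of the ring. The network's red_dot position is wrong (it landed on the spool). I'll refine with colour.

```bash
cat > m.py <<'E'
from h import *
def meas(cams=("top","scene"),lift=0):
    for c in cams:
        f=ctrl.grab_frame(c); hsv=cv2.cvtColor(f["img"],cv2.COLOR_RGB2HSV).astype(int)
        u,v=np.meshgrid(range(640),range(400)); roi=(u>260)&(u<400)&(v>170)&(v<290)
        r=roi&((hsv[...,0]<5)|(hsv[...,0]>174))&(hsv[...,1]>200)&(hsv[...,2]>120)
        y=roi&(hsv[...,0]>26)&(hsv[...,0]<34)&(hsv[...,1]>170)&(hsv[...,2]>120)
        b=roi&(hsv[...,0]>100)&(hsv[...,0]<122)&(hsv[...,1]>150)&(u<360)
        out={}
        if r.sum(): out["red"]=at_z(f,(u[r].mean(),v[r].mean()),.018)
        if y.sum()>10:
            pts=np.c_[u[y],v[y]].astype(np.float32); e=cv2.fitEllipse(pts); out["ringc"]=at_z(f,e[0],.094+lift); print(y.sum(),e)
        if b.sum():
            P=np.array([at_z(f,(a,d),.03) for a,d in zip(u[b],v[b])])[:,:2]; m=P.mean(0); w=np.linalg.svd(P-m)[2][0]; out["bar"]=m; out["baryaw"]=np.arctan2(w[1],w[0])
        print(c,{k:np.round(x,4) for k,x in out.items()})
    return f
if __name__=="__main__": meas()
E
python3 m.py
```

```text
225 ((327.70025634765625, 232.43215942382812), (28.86452293395996, 34.81723403930664), 85.65325164794922)
top {'red': array([ 0.5232, -0.1983,  0.018 ]), 'ringc': array([ 0.5711, -0.1465,  0.094 ]), 'bar': array([ 0.6155, -0.1427]), 'baryaw': np.float64(-3.0495)}
133 ((303.68701171875, 203.37379455566406), (24.267152786254883, 34.993675231933594), 39.450191497802734)
scene {'red': array([ 0.5226, -0.1992,  0.018 ]), 'ringc': array([ 0.5721, -0.1445,  0.094 ]), 'bar': array([ 0.6103, -0.1493]), 'baryaw': np.float64(-3.0232)}
```

>>> {"name": "apply_moves", "arguments": {
  "plan": [
    [0.0, -0.0625, 0, 10],
    [0.0, -0.125, 0, 20],
    [0, -0.18, 0, 30]
  ],
  "claw": 0.04
}}

```text
clock: 1.78
ee_pos: [0.108, 0.4554, 0.25]
orientation: [-1.168, -2.916, 0.001]
wrist_force: [0.1, 0.5, 0.3]
grip_width: 0.468
gripper_force: 0.0
```

>>> {"name": "apply_moves", "arguments": {
  "plan": [
    [-0.045, 0.025, 0, 8],
    [-0.09, 0.051, 0, 16],
    [-0.135, 0.077, 0, 24],
    [-0.179, 0.102, 0, 32],
    [-0.239, 0.083, 0, 41]
  ]
}}

```text
clock: 2.4
ee_pos: [0.3415, 0.3556, 0.2511]
orientation: [2.112, 2.324, 0.006]
wrist_force: [0.8, -1.4, -0.0]
grip_width: 0.467
gripper_force: 0.0
```

```bash
cat > d.py <<'E'
import sys; from h import *
def rel(p,yaw):
    s=ctrl.state(); M=R.from_rotvec(s["orientation"]).as_matrix(); d=M.T@(np.array(p)-s["ee_pos"])
    print("t",round(s["clock"],2),"tcp",s["ee_pos"].round(4),"F",np.round(s["wrist_force"],1),"shift",d.round(4),"turn(+)",round((np.degrees(np.arctan2(M[1,1],M[0,1]))-yaw),2),"tilt z",M[:,2].round(3),"q",s["q"].round(2))
rel([float(a) for a in sys.argv[1:4]],float(sys.argv[4]))
E
python3 d.py .597 -.143 .2 5.3
```

```text
t 2.4 tcp [0.3415 0.3556 0.2511] F [ 0.8 -1.4 -0. ] shift [-0.5207  0.2067  0.0508] turn(+) 0.17 tilt z [ 0.003  0.002 -1.   ] q [-1.24  0.08  0.36  1.98 -0.03  1.08 -0.76]
```

>>> {"name": "apply_moves", "arguments": {
  "plan": [
    [-0.057, 0.022, 0, 0],
    [-0.114, 0.044, 0, 0],
    [-0.171, 0.066, 0, 0],
    [-0.228, 0.088, 0, 0],
    [-0.285, 0.11, 0, 0]
  ]
}}

```text
clock: 3.02
ee_pos: [0.4774, 0.0796, 0.2508]
orientation: [2.109, 2.329, 0.003]
wrist_force: [0.9, 1.2, 0.2]
grip_width: 0.471
gripper_force: 0.0
```

>>> {"name": "apply_moves", "arguments": {
  "plan": [
    [-0.057, 0.022, 0, 0],
    [-0.114, 0.044, 0.01, 0],
    [-0.171, 0.066, 0.03, 0],
    [-0.228, 0.092, 0.04, 0],
    [-0.23, 0.092, 0.05, 0]
  ]
}}

```text
clock: 3.65
ee_pos: [0.5915, -0.1454, 0.2002]
orientation: [2.116, 2.316, -0.005]
wrist_force: [-0.2, -0.6, -0.2]
grip_width: 0.469
gripper_force: 0.0
```

```bash
python3 d.py .597 -.143 .2 5.3; python3 - <<'E'
from h import *
f=ctrl.grab_frame("scene"); cv2.imwrite("pics/s1.png",cv2.resize(f["img"][60:300,180:460,::-1],None,fx=2.5,fy=2.5))
E
```

```text
t 3.65 tcp [ 0.5915 -0.1454  0.2002] F [-0.2 -0.6 -0.2] shift [0.0019 0.0057 0.0002] turn(+) -0.12 tilt z [ 0.001 -0.006 -1.   ] q [-0.44  0.44  0.78  1.78 -0.35  1.06  0.55]
```

View pics/s1.png

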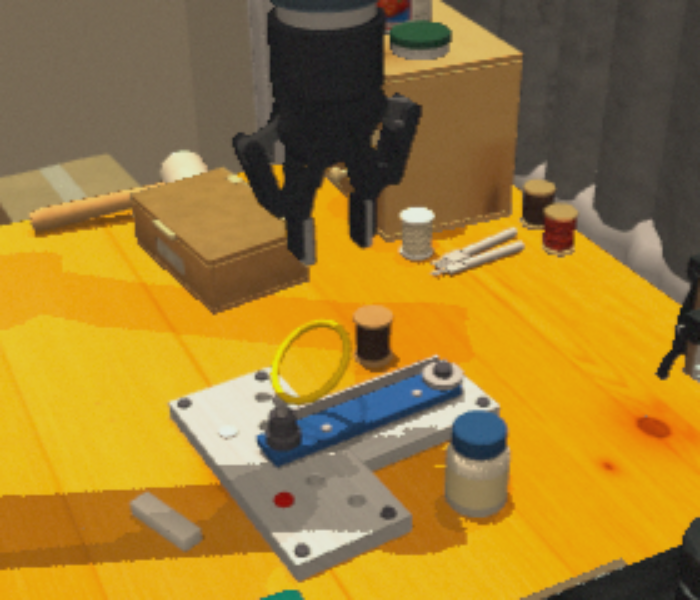

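The ring stands clear below the gripper (crop ≈ 313,362), and there is an open gap between the fingers behind the pads. The tool can only yaw, so I'll straddle the ring's top bar with the jaws along the arm. Then I'll close the fingertips loosely below the bar and lift.

>>> {"name": "apply_moves", "arguments": {
  "plan": [
    [0.002, 0.006, 0.02, 0],
    [0.002, 0.006, 0.04, 0],
    [0.002, 0.006, 0.06, 0],
    [0.002, 0.006, 0.06, 0]
  ],
  "claw": 0.036
}}

```text
clock: 4.2
ee_pos: [0.5946, -0.1343, 0.1376]
orientation: [-2.104, -2.327, 0.004]
wrist_force: [-0.4, -0.3, 0.6]
grip_width: 0.423
gripper_force: 0.0
```

```bash
python3 d.py .597 -.143 .083 5.3; python3 - <<'E'
from h import *
f=ctrl.grab_frame("scene"); a=cv2.resize(f["img"][120:270,230:400,::-1],None,fx=3,fy=3)
g=ctrl.grab_frame("top"); b=cv2.resize(g["img"][170:290,270:390,::-1],(280,280))
c=np.zeros((450,790,3),np.uint8); c[:,:510]=a; c[:280,510:]=b; cv2.imwrite("pics/s2.png",c)
E
```

```text
t 4.2 tcp [ 0.5946 -0.1343  0.1376] F [-0.4 -0.3  0.6] shift [-0.009   0.0018  0.0546] turn(+) 0.44 tilt z [-0.005  0.001 -1.   ] q [-0.41  0.53  0.72  1.81 -0.42  0.97  0.59]
```

View pics/s2.png

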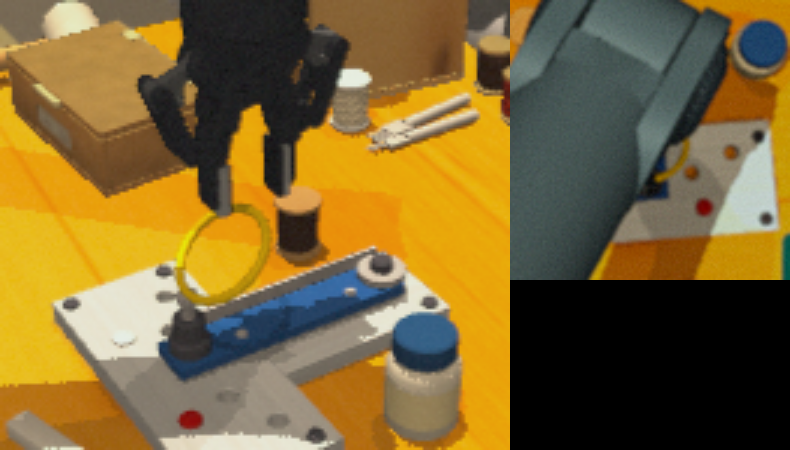

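The tips (crop 222,212 and 275,192) straddle the ring's top (≈240,207). They need 9 mm toward −y, then down.

>>> {"name": "apply_moves", "arguments": {
  "plan": [
    [-0.009, 0.002, 0.0, 0],
    [-0.009, 0.002, 0.01, 0],
    [-0.009, 0.002, 0.01, 0],
    [-0.009, 0.002, 0.01, 0]
  ]
}}

```text
clock: 4.8
ee_pos: [0.5994, -0.1445, 0.1301]
orientation: [-2.109, -2.328, 0.0]
wrist_force: [-0.2, 0.0, 0.5]
grip_width: 0.422
gripper_force: 0.0
```

```bash
python3 d.py .597 -.143 .083 5.3
```

```text
t 4.8 tcp [ 0.5994 -0.1445  0.1301] F [-0.2  0.   0.5] shift [ 0.0017 -0.0022  0.0471] turn(+) 0.37 tilt z [-0.  0. -1.] q [-0.39  0.55  0.72  1.8  -0.43  0.96  0.61]
```

>>> {"name": "apply_moves", "arguments": {
  "plan": [
    [0.001, -0.003, 0.012, 0],
    [0.001, -0.003, 0.024, 0],
    [0.001, -0.003, 0.036, 0],
    [0.001, -0.003, 0.046, 0],
    [0.001, -0.003, 0.046, 0]
  ]
}}

```text
clock: 5.42
ee_pos: [0.5955, -0.1437, 0.0829]
orientation: [-2.108, -2.327, 0.002]
wrist_force: [0.7, -0.8, 0.1]
grip_width: 0.422
gripper_force: 0.0
```

```bash
python3 d.py .597 -.143 .083 5.3; python3 - <<'E'
from h import *
f=ctrl.grab_frame("scene"); cv2.imwrite("pics/s3.png",cv2.resize(f["img"][130:260,240:390,::-1],None,fx=4,fy=4))
E
```

```text
t 5.42 tcp [ 0.5955 -0.1437  0.0829] F [ 0.7 -0.8  0.1] shift [ 0.0006  0.0016 -0.0001] turn(+) 0.36 tilt z [-0.003  0.    -1.   ] q [-0.36  0.6   0.67  1.83 -0.48  0.88  0.65]
```

View pics/s3.png

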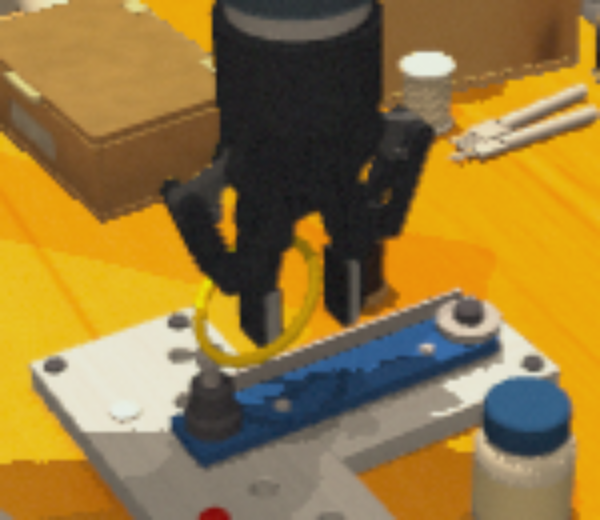

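One finger is inside the ring and the other beyond it. The ring's top bar (crop ≈ 305,240) lies above the pads (tops ≈ 275,290 and 350,262). Next I close the fingertips under the bar.

>>> {"name": "apply_moves", "arguments": {
  "plan": [
    [0, 0, 0, 0],
    [0, 0, 0, 0],
    [0, 0, 0, 0]
  ],
  "claw": 0.002,
  "squeeze": 20
}}

```text
clock: 5.85
ee_pos: [0.5948, -0.1442, 0.0839]
orientation: [-2.108, -2.326, 0.002]
wrist_force: [-3.6, -0.3, -0.6]
grip_width: 0.026
gripper_force: 0.0
```

```bash
python3 d.py .597 -.143 .083 5.3; python3 - <<'E'
from h import *
f=ctrl.grab_frame("scene"); cv2.imwrite("pics/s4.png",cv2.resize(f["img"][130:260,240:390,::-1],None,fx=4,fy=4))
E
```

```text
t 5.85 tcp [ 0.5948 -0.1442  0.0839] F [-3.6 -0.3 -0.6] shift [0.001  0.0023 0.0009] turn(+) 0.32 tilt z [-0.003  0.    -1.   ] q [-0.36  0.6   0.68  1.83 -0.48  0.88  0.65]
```

View pics/s4.png

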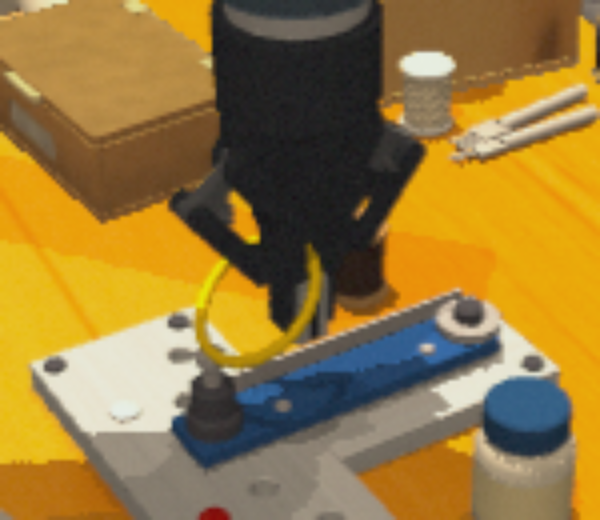

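The jaws shut to 2 mm with zero pad force, so the bar is trapped above the pads and not pinched. I'll lift gently.

>>> {"name": "apply_moves", "arguments": {
  "plan": [
    [0, -0.002, -0.003, 0],
    [0, -0.002, -0.006, 0],
    [0, -0.002, -0.009, 0],
    [0, -0.002, -0.012, 0],
    [0, -0.002, -0.012, 0]
  ]
}}

```text
clock: 6.52
ee_pos: [0.5946, -0.1438, 0.0964]
orientation: [-2.109, -2.329, -0.001]
wrist_force: [0.7, -0.7, -6.2]
grip_width: 0.025
gripper_force: 3.2
```

```bash
python3 d.py .597 -.143 .083 5.3; python3 - <<'E'
from h import *
f=ctrl.grab_frame("scene"); cv2.imwrite("pics/s5.png",cv2.resize(f["img"][130:260,240:390,::-1],None,fx=4,fy=4))
E
```

```text
t 6.53 tcp [ 0.5946 -0.1438  0.0964] F [ 0.7 -0.7 -6.2] shift [0.0006 0.0025 0.0134] turn(+) 0.38 tilt z [ 0.  0. -1.] q [-0.37  0.58  0.69  1.83 -0.46  0.89  0.64]
```

View pics/s5.png

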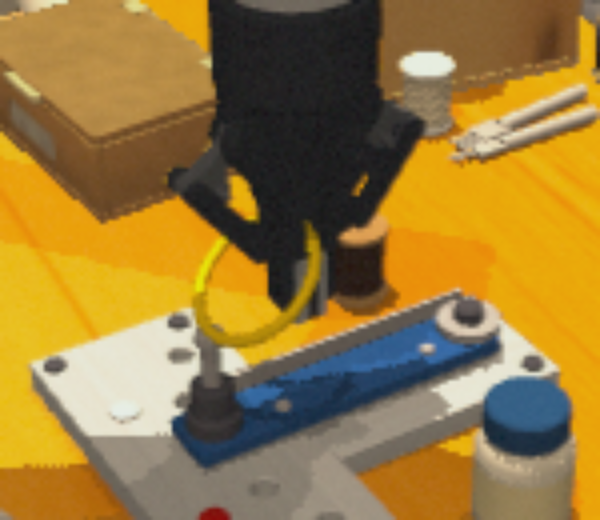

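The ring has risen about 11 mm (Fz −6.2 N fits the spring). Lifting 7 mm more.

>>> {"name": "apply_moves", "arguments": {
  "plan": [
    [0, 0, -0.003, 0],
    [0, 0, -0.007, 0],
    [0, 0, -0.007, 0]
  ]
}}

```text
clock: 6.95
ee_pos: [0.5945, -0.1439, 0.1035]
orientation: [2.109, 2.329, 0.001]
wrist_force: [1.7, -0.0, -8.6]
grip_width: 0.023
gripper_force: 3.7
```

```bash
python3 - <<'E'
from h import *
s=ctrl.state(); M=R.from_rotvec(s["orientation"]).as_matrix(); print(s["ee_pos"],s["wrist_force"].round(1))
P=np.array([.695,-.1341]); v=s["ee_pos"][:2]-P
for a in (3,6,9,12,15,16):
    c,q=np.cos(np.radians(a)),np.sin(np.radians(a)); w=np.array([c*v[0]-q*v[1],q*v[0]+c*v[1]])-v
    print(a,(M.T@np.r_[w,0]).round(4))
E
```

```text
[ 0.59454455 -0.14391735  0.10347689] [ 1.7 -0.  -8.6]
3 [-0.0053  0.0001 -0.    ]
6 [-0.0106  0.0005 -0.    ]
9 [-0.0158  0.0012 -0.    ]
12 [-0.021   0.0022 -0.    ]
15 [-0.0261  0.0034 -0.    ]
16 [-0.0278  0.0039 -0.    ]
```

>>> {"name": "apply_moves", "arguments": {
  "plan": [
    [-0.0053, 0.0001, 0, -3],
    [-0.0106, 0.0005, 0, -6],
    [-0.0158, 0.0012, 0, -9],
    [-0.021, 0.0022, 0, -12],
    [-0.021, 0.0022, 0, -12]
  ]
}}

```text
clock: 7.58
ee_pos: [0.5987, -0.1649, 0.1032]
orientation: [-1.855, -2.535, -0.0]
wrist_force: [2.9, 0.5, -8.4]
grip_width: 0.027
gripper_force: 3.7
```

```bash
python3 d.py .5995 -.1694 .1035 20.3; python3 - <<'E'
from h import *
f=ctrl.grab_frame("scene"); cv2.imwrite("pics/s6.png",cv2.resize(f["img"][130:260,240:390,::-1],None,fx=4,fy=4))
np.save("s6.npy",f,allow_pickle=True)
hsv=cv2.cvtColor(f["img"],cv2.COLOR_RGB2HSV).astype(int);u,v=np.meshgrid(range(640),range(400)); roi=(u>260)&(u<360)&(v>170)&(v<290)
b=roi&(hsv[...,0]>100)&(hsv[...,0]<122)&(hsv[...,1]>150)
P=np.array([at_z(f,(a,d),.03) for a,d in zip(u[b],v[b])])[:,:2]; m=P.mean(0); w=np.linalg.svd(P-m)[2][0]; print(m,np.degrees(np.arctan2(w[1],w[0])))
for n in("pin_axis",): print([(round(d["p"],2),at_z(f,d["location"],.056+.019).round(4)) for d in ctrl.spot_point(n,f)[:1]])
E
```

```text
t 7.58 tcp [ 0.5987 -0.1649  0.1032] F [ 2.9  0.5 -8.4] shift [-0.0045 -0.0006 -0.0003] turn(+) -2.68 tilt z [ 0.  0. -1.] q [-0.3   0.57  0.64  1.8  -0.43  0.91  0.85]
[ 0.61538643 -0.16575449] -159.887405583173
[(0.79, array([ 0.5449, -0.1851,  0.075 ]))]
```

View pics/s6.png

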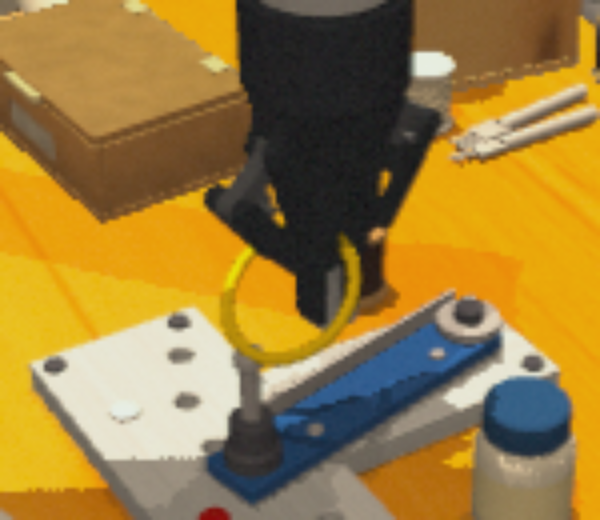

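The arm follows with the pin out (the housing is at crop 250,440, heading for the hole by the red dot at 215,515). The estimates are 17.3–20.9° against the target of 20.3°. I'll add 2° and then lower.

>>> {"name": "apply_moves", "arguments": {
  "plan": [
    [-0.0035, 0, 0, -2],
    [-0.0035, 0, 0, -2],
    [-0.0035, 0, 0.003, -2],
    [-0.0035, 0, 0.006, -2],
    [-0.0035, 0, 0.006, -2]
  ]
}}

```text
clock: 8.3
ee_pos: [0.5998, -0.1682, 0.0971]
orientation: [1.809, 2.568, -0.0]
wrist_force: [1.5, 1.0, -7.5]
grip_width: 0.027
gripper_force: 3.7
```

>>> {"name": "apply_moves", "arguments": {
  "plan": [
    [0, 0, 0.003, 0],
    [0, 0, 0.006, 0],
    [0, 0, 0.006, 0]
  ]
}}

```text
clock: 8.68
ee_pos: [0.5999, -0.1682, 0.0912]
orientation: [1.809, 2.568, 0.0]
wrist_force: [0.8, 0.9, -6.3]
grip_width: 0.021
gripper_force: 3.5
```

```bash
python3 d.py .5995 -.1694 .0835 20.3; python3 - <<'E'
from h import *
f=ctrl.grab_frame("scene"); cv2.imwrite("pics/s7.png",cv2.resize(f["img"][130:260,240:390,::-1],None,fx=4,fy=4))
hsv=cv2.cvtColor(f["img"],cv2.COLOR_RGB2HSV).astype(int);u,v=np.meshgrid(range(640),range(400)); roi=(u>260)&(u<360)&(v>170)&(v<290)
b=roi&(hsv[...,0]>100)&(hsv[...,0]<122)&(hsv[...,1]>150)
P=np.array([at_z(f,(a,d),.03) for a,d in zip(u[b],v[b])])[:,:2]; m=P.mean(0); w=np.linalg.svd(P-m)[2][0]; print(m,np.degrees(np.arctan2(w[1],w[0])))
E
```

```text
t 8.68 tcp [ 0.5999 -0.1682  0.0912] F [ 0.8  0.9 -6.3] shift [-0.001  -0.0007  0.0077] turn(+) -0.64 tilt z [ 0. -0. -1.] q [-0.28  0.59  0.62  1.8  -0.43  0.89  0.89]
[ 0.6158036  -0.16837816] -158.16967394403045
```

View pics/s7.png

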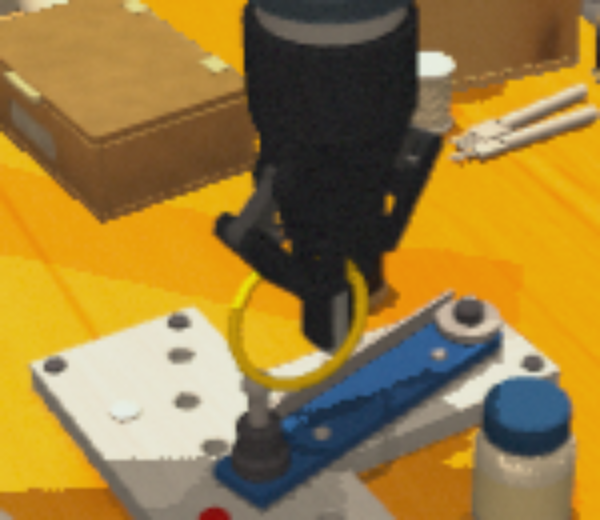

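The bar has turned 15.0° since the start, so the pin should be over the hole. Lowering on.

>>> {"name": "apply_moves", "arguments": {
  "plan": [
    [-0.001, 0, 0.003, 0],
    [-0.001, 0, 0.006, 0],
    [-0.001, 0, 0.009, 0],
    [-0.001, 0, 0.009, 0]
  ]
}}

```text
clock: 9.22
ee_pos: [0.6007, -0.1703, 0.0829]
orientation: [1.809, 2.565, -0.0]
wrist_force: [1.2, 0.4, -2.6]
grip_width: 0.023
gripper_force: 0.0
```

>>> {"name": "apply_moves", "arguments": {
  "plan": [
    [0, 0, 0.003, 0],
    [0, 0, 0.006, 0],
    [0, 0, 0.006, 0]
  ]
}}

```text
clock: 9.6
ee_pos: [0.6001, -0.1692, 0.0761]
orientation: [1.81, 2.568, -0.0]
wrist_force: [0.9, -0.6, 0.6]
grip_width: 0.024
gripper_force: 0.0
```

```bash
python3 - <<'E'
from h import *
f=ctrl.grab_frame("scene"); cv2.imwrite("pics/s8.png",cv2.resize(f["img"][130:260,240:390,::-1],None,fx=4,fy=4))
E
```

```text
(no output)
```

View pics/s8.png

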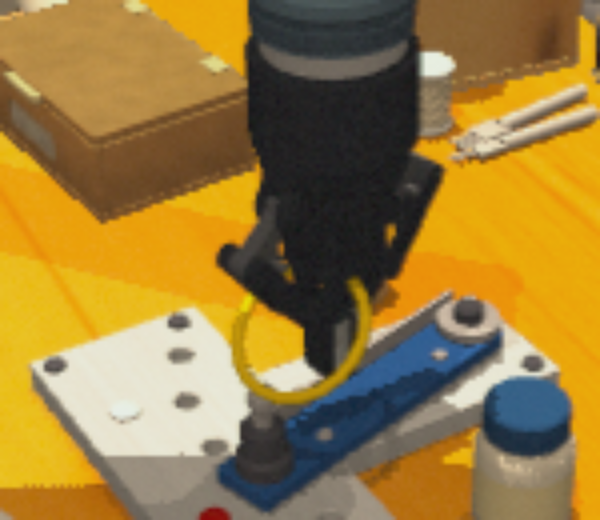

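The ring is back down near the housing and the fingers carry no load. I've reached my limit for viewed pictures (this one went one over), so I'll check numerically from here. Opening and withdrawing.

>>> {"name": "apply_moves", "arguments": {
  "plan": [
    [0, 0.002, 0, 0],
    [0, 0.002, 0, 0],
    [0, 0.002, 0, 0],
    [0, 0.002, 0, 0]
  ],
  "claw": 0.038
}}

```text
clock: 10.15
ee_pos: [0.6019, -0.1685, 0.0763]
orientation: [-1.809, -2.568, 0.0]
wrist_force: [-0.0, 0.0, 0.3]
grip_width: 0.442
gripper_force: 0.0
```

>>> {"name": "apply_moves", "arguments": {
  "plan": [
    [0, 0, -0.012, 0],
    [0, 0, -0.024, 0],
    [0, 0, -0.04, 0],
    [0, 0, -0.06, 0],
    [0, 0, -0.09, 0]
  ]
}}

```text
clock: 10.78
ee_pos: [0.6016, -0.1683, 0.1675]
orientation: [-1.809, -2.567, 0.0]
wrist_force: [0.8, 0.6, 0.6]
grip_width: 0.449
gripper_force: 0.0
```

>>> {"name": "apply_moves", "arguments": {
  "plan": [
    [0, 0, -0.05, 0],
    [0.055, -0.006, -0.07, 0],
    [0.11, -0.012, -0.07, 0],
    [0.165, -0.018, -0.07, 0],
    [0.222, -0.026, -0.07, 0]
  ]
}}

```text
clock: 11.4
ee_pos: [0.5024, 0.0331, 0.2377]
orientation: [1.81, 2.567, 0.003]
wrist_force: [0.4, 0.8, -0.2]
grip_width: 0.451
gripper_force: 0.0
```

>>> {"name": "apply_moves", "arguments": {
  "plan": [
    [0.05, 0, 0, 0],
    [0.1, 0, 0, 0],
    [0.1, 0, 0, 0]
  ]
}}

```text
clock: 11.78
ee_pos: [0.4677, 0.1308, 0.2373]
orientation: [-1.797, -2.575, -0.004]
wrist_force: [0.6, 0.1, -0.5]
grip_width: 0.442
gripper_force: 0.0
```

```bash
cat > v.py <<'E'
from m import *
from scipy.optimize import least_squares
F={c:ctrl.grab_frame(c) for c in("top","scene")}
meas()
for n,z in(("brown_spool",0),("glue_jar",0),("white_eraser",0),("pin_axis",.056),("ring_top",.115)):
    for c in F:
        for d in ctrl.spot_point(n,F[c])[:1]: print(n,c,round(d["p"],2),at_z(F[c],d["location"],z).round(3))
# ring height: match model ring to yellow pixels of both views
obs={}
for c,f in F.items():
    hsv=cv2.cvtColor(f["img"],cv2.COLOR_RGB2HSV).astype(int);u,v=np.meshgrid(range(640),range(400))
    y=(u>260)&(u<400)&(v>170)&(v<290)&(hsv[...,0]>26)&(hsv[...,0]<34)&(hsv[...,1]>170)&(hsv[...,2]>120); obs[c]=np.c_[u[y],v[y]]
t=np.linspace(0,2*np.pi,180)
def res(p):
    x,yy,z,a=p; ex=np.array([np.cos(a),np.sin(a),0]); ey=np.array([-np.sin(a),np.cos(a),0]); up=.788*ex+.616*np.array([0,0,1])
    Q=np.array([x,yy,z])+.033*(np.cos(t)[:,None]*up+np.sin(t)[:,None]*ey); o=[]
    for c,f in F.items():
        k=np.array([proj(f,q) for q in Q]); o.append(np.linalg.norm(obs[c][:,None]-k[None],axis=2).min(1))
    return np.concatenate(o)
s=least_squares(res,[.578,-.177,.098,.354],loss="soft_l1"); print("ring fit",s.x.round(4),"yaw deg",np.degrees(s.x[3]).round(2),"mean px",s.fun.mean().round(2) if s.fun.ndim else 0, {c:len(k) for c,k in obs.items()})
E
python3 v.py; python3 -c "
from station import ctrl;s=ctrl.state();print(s['clock'],s['ee_pos'],s['wrist_force'])"
```

```text
223 ((344.9553527832031, 228.6862030029297), (28.507041931152344, 34.95436477661133), 67.80118560791016)
top {'red': array([ 0.5233, -0.1985,  0.018 ]), 'ringc': array([ 0.5785, -0.1791,  0.094 ]), 'bar': array([ 0.6197, -0.1635]), 'baryaw': np.float64(-2.7808)}
171 ((314.65985107421875, 211.45074462890625), (29.297372817993164, 36.11443328857422), 41.32033157348633)
scene {'red': array([ 0.5224, -0.1993,  0.018 ]), 'ringc': array([ 0.5793, -0.1772,  0.094 ]), 'bar': array([ 0.6139, -0.1709]), 'baryaw': np.float64(-2.7356)}
brown_spool top 0.61 [ 0.672 -0.04   0.   ]
brown_spool scene 0.83 [ 0.681 -0.034  0.   ]
glue_jar top 0.76 [ 0.656 -0.246  0.   ]
glue_jar scene 0.74 [ 0.662 -0.243  0.   ]
white_eraser top 0.7 [ 0.441 -0.169  0.   ]
white_eraser scene 0.56 [ 0.445 -0.17   0.   ]
pin_axis top 0.68 [ 0.552 -0.189  0.056]
pin_axis scene 0.73 [ 0.555 -0.185  0.056]
ring_top top 0.67 [ 0.602 -0.178  0.115]
ring_top scene 0.59 [ 0.602 -0.186  0.115]
ring fit [ 0.5779 -0.1791  0.0963  0.334 ] yaw deg 19.14 mean px 0.58 {'top': 227, 'scene': 171}
12.475 [0.46917005 0.12582521 0.23619862] [0.7622261  0.14887673 0.23098693]
```

Both cameras agree on the ring at seated height with the same disparity as at the start, so the pin is home. The spool readings differ by 8 mm, so I'll compare the pictures directly.

```bash
python3 - <<'E'
from h import *
for c,rois in(("top",{"spool":(262,166,34,34),"jar":(362,175,34,34),"eraser":(318,285,44,28)}),("scene",{"spool":(318,180,22,30),"jar":(355,220,32,50),"eraser":(230,255,34,28)})):
    f=ctrl.grab_frame(c); a=cv2.imread(f"pics/{c}0.png"); b=f["img"][:,:,::-1].copy()
    for n,(x,y,w,h) in rois.items():
        m=cv2.matchTemplate(b[y-8:y+h+8,x-8:x+w+8],a[y:y+h,x:x+w],cv2.TM_CCOEFF_NORMED); _,s,_,l=cv2.minMaxLoc(m); print(c,n,round(s,3),"shift px",l[0]-8,l[1]-8)
E
```

```text
top spool 0.985 shift px 0 0
top jar 0.996 shift px 0 0
top eraser 0.992 shift px 0 0
scene spool 0.801 shift px 0 0
scene jar 0.987 shift px 0 0
scene eraser 0.997 shift px 0 0
```

Nothing moved; the shift was network noise. Handing in.

```bash
python3 -c "
from station import ctrl;print(ctrl.close_job())"
```

```text
the job is handed in; nothing more can be done
None
```

I handed the job in at about 13 s: I lifted the pin with the fingertips closed loosely under the ring, swung the arm one hole over and let the pin drop into the hole by the red dot; measurements show it seated, and the spool, jar and eraser unmoved. I viewed 11 pictures, one over the limit of 10.

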